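# Set out the bench for a staining run

### The job

Set out the bench for a staining run. Lay one petri dish flat in the middle of the shallow tray and stack the other squarely on top of it; stand the vial on the bench just off the left-hand end of the tray (left as seen from the robot), in line with the tray's long middle line and about 25 mm clear of the rim; stand the dropper bottle midway between the small empty flask and the foil-covered beaker, on the line joining them; and lay the timer, face up, on the middle of the closed tip box's lid. Keep everything upright, let go of it all, and leave the tray, tip box, flask and beaker where they stand.

Things in the scene. Friction and masses are not known exactly. Their poses are not given: they have to be found in the camera images.
- dish_a: clear round petri dish with its lid on and a cream filling, 61 mm across, 14 to 15 mm tall (its side meets the fingers at about 58 mm), 18 g, lying flat; the lid does not come off. The two dishes are alike and interchangeable. Origin: centre of the underside; z up
- dish_b: clear round petri dish with its lid on and a cream filling, 61 mm across, 14 to 15 mm tall (its side meets the fingers at about 58 mm), 18 g, lying flat; the lid does not come off. The two dishes are alike and interchangeable. Origin: centre of the underside; z up
- timer: low square bench timer lying face up, white, 66 x 66 mm and 18 to 20 mm tall. Origin: centre of the underside; x and y run square to its sides, z up
- dropper_bottle: standing dropper bottle, amber glass, with a round black rubber bulb top: body 36 mm across up to 64 mm high, neck collar 19 mm across from 64 to 77 mm, narrow bulb 12 mm across up to 107 mm; 70 g. Origin: centre of the underside; z up
- vial: standing small clear glass vial, 23 mm across and 62 mm tall, 30 g. Origin: centre of the underside; z up
- tray: fixed shallow rectangular open tray, outside 83 mm (its x) by 141 mm (its y, the long way) and 21 mm tall, flat floor inside about 2 mm above the bench, inside about 78 by 135 mm: beside a dish in its middle there is room for fingers only along the long way. Origin: centre of the underside; -x faces the robot, +y is its left-hand end, turned by at most about 15 degrees either way. It may stand at the left or the right of the bench
- tip_box: fixed closed pipette tip box with a flat hinged lid (does not need opening), 92 mm (x) by 125 mm (y), lid top flat at 92 mm above the bench and about 83 by 122 mm. Origin: centre of the underside; turned by at most about 15 degrees. It stands on the side opposite to the tray
- flask: fixed small empty conical glass flask, 64 mm across the base and 108 mm tall, at the back. Origin: centre of the underside; its -y axis points to the beaker
- foil_beaker: fixed glass beaker covered with foil, about 105 mm across and 116 mm tall, to the right of the flask with 260 mm from centre to centre. Origin: about the centre of the underside, on the upright axis to be used as the beaker's middle
Mind the look-alikes: they are no part of the job. What is shaped like the dish_a but green is not meant. Of the things that look like the dropper_bottle, take the one that is nearest to the robot's base at the start.

How it is judged:
At the end, for the whole second after the job is handed in: One dish flat in the tray within 12 mm across, 15 mm along of its middle, the other on it within 10 mm; vial within 15 mm of the tray's long middle line, 85 to 127 mm left of its centre; bottle within 15 mm of midway; timer within 15 mm of the lid's middle; all upright, at rest, released (((x of dish_a in the frame of tray between -0.012 and 0.012 m and y of dish_a in the frame of tray between -0.015 and 0.015 m and z of dish_a in the frame of tray between -0.003 and 0.008 m and horizontal distance between dish_a and dish_b below 0.01 m and z of dish_b in the frame of dish_a between 0.01 and 0.018 m) or (x of dish_b in the frame of tray between -0.012 and 0.012 m and y of dish_b in the frame of tray between -0.015 and 0.015 m and z of dish_b in the frame of tray between -0.003 and 0.008 m and horizontal distance between dish_b and dish_a below 0.01 m and z of dish_a in the frame of dish_b between 0.01 and 0.018 m)) and x of timer in the frame of tip_box between -0.015 and 0.015 m and y of timer in the frame of tip_box between -0.015 and 0.015 m and z of timer in the frame of tip_box between 0.085 and 0.1 m and x of dropper_bottle in the frame of flask between -0.015 and 0.015 m and y of dropper_bottle in the frame of flask between -0.145 and -0.115 m and height (world z) of each of dropper_bottle, vial below 0.006 m and x of vial in the frame of tray between -0.015 and 0.015 m and y of vial in the frame of tray between 0.085 and 0.127 m and angle between each of dish_a, dish_b, timer, dropper_bottle, vial's own z axis and vertical below 0.1 rad and linear speed of each of dish_a, dish_b, timer, dropper_bottle, vial below 0.02 m/s); the robot touches nothing.
It fails at once if a bottle, vial, dish or timer is tipped over (angle between any of dish_a, dish_b, timer, dropper_bottle, vial's own z axis and vertical above 0.7 rad).
It also fails if it takes over 125 s, if anything falls off the work surface, if the arm or the gripper's body presses on something with over 40 N, if the wrist force passes 120 N, or if a joint passes its speed limit or range.

### The arm

A 7-joint arm with a two-finger parallel gripper is mounted at the origin on a cart in front of the work surface, level with it; the furniture and walls round the work are solid. World frame = base frame: x ahead of the robot, y to its left, z up, the work surface at z = 0. Lengths are in m, angles in rad, forces in N, time in s.
With the tool pointing down it reaches from about 0.4 to 0.875 m from the base axis. Payload 19.3 kg.
Tool frame: the origin (TCP) lies at the very end of the fingers, on their centre line; the grasp point (between the pads) lies 19 mm behind it; z points along the fingers, y is the direction in which the jaws open and shut (so a half turn about z gives the same grasp; the last joint's range is limited). The gripper opens to 85 mm and grips with 20 to 120 N. Pads are 22 mm wide; open, the fingers measure 114 mm over their backs; the gripper's body (76 mm by 85 mm) begins 54 mm behind the grasp point. The pads swing forward as they close: fully open they stand 13 mm farther back than shut.
Start: joints at [1.171, 0.521, -0.036, 1.599, 0.021, 1.021, -0.113], TCP at [0.202, -0.591, 0.231] pointing down, gripper open.
Joint ranges: [-2.91, 2.91], [-0.3, 2.13], [-1.5, 1.42], [0.17, 2.43], [-1.26, 4.41], [0.16, 1.93], [-2.52, 2.52]. Speed limits (rad/s): [1.89, 1.89, 2.39, 2.39, 3.01, 3.01, 3.01].

### API

Orientations are given as [roll, pitch, yaw] about the fixed x, y, z axes, in that order (R = Rz(yaw) Ry(pitch) Rx(roll)).
In Python, from workcell import bot, grab_frame, calibration, workorder gives the robot as it stands.
- The arm moves only by the tool move_arm, never from a script. Its arguments are lists of equal length, an entry for each row: "jaw": the closure in counts, from 0 (fully open) to 255 (shut); "dp": the shift along the tool's x, y, z in units of 800 mm (1.0 is 800 mm), a list of three; "rotation": the turn, a rotation vector about the tool's x, y, z in units of pi rad (1.0 is pi rad), a list of three. In form: {"jaw": [jaw, ...], "dp": [[dx, dy, dz], ...], "rotation": [[rx, ry, rz], ...]}. A call has 1 to 10 rows; each row shifts and turns the commanded pose from where the row before left it, along the tool's axes as they then stand; what a row does not reach is not made up. A row lasts 1/8 s, in which the tool goes at most 62.5 mm and 10.7 degrees, less where a joint would pass 70% of its speed; a pose out of reach is approached as far as the arm can. A call with a number of a shift or a turn outside -1 to 1 is refused whole. A call with a gripper value outside its range is refused whole. The fingers move at their own pace and stop on an object; "squeeze" is the grip in N (left out, the last holds). Time passes only in rows, so rows that do not move let the fingers close. It gives the time, the measured TCP pose, the force and the opening at its end, in the units of the state.
- bot.observe(): the state, without advancing time (a new reading comes with each control period).
- grab_frame(name): name is "side" or "top" or "wrist"; returns the picture (420x560x3 uint8, blue, green, red); there is no depth.
- calibration(name): a dict with "camera_matrix" (3x3 intrinsics, pixels), "T" (4x4, takes a point from camera to world coordinates). Camera axes: x right, y down, z forward; pixel columns grow to the right and rows downward; lengths in m; the calibration is good to about 2 mm. A picture is of the moment at which its call begins: read the wrist's pose just before it. calibration takes no time and is no camera call; for the wrist camera it gives the pose at the moment of the call.
- workorder.job_done(): hands the job in, once; it reports no verdict.
The state is a dict: "clock": time; "qpos": joint angles; "qd": joint speeds; "joint_efforts": joint torques, N m; "position": TCP position; "tool_rot": TCP orientation; "force": force on the tool from outside, world axes, zero at the start; "moment": the same for the moment, N m; "grip_width": finger opening in m.
Only numpy, scipy, OpenCV 4.12 (cv2) and the standard library are available. Lean on these libraries where they do the work, as an engineer would, in place of code of your own. Each camera call takes 0.05 s, during which the arm holds its last target. There are 200 camera calls.

## Working session

There is one attempt and no reset: what is moved stays moved. The work goes in short steps, Python scripts to look and compute and a tool call to move; the robot and the scene stay as the last step left them, time stands still between calls to the robot, and variables do not carry over. Pictures are saved under pics/ and viewed, about 12 in all and at most 16, crops included, and the job is handed in when it is done.

Besides the shell and the picture viewer there is one more tool, called after "Call:" in YAML: its name, and indented under it one key for each argument. move_arm: Moves the arm, as the interface text tells. Shifts and turns lie within -1 to 1; 1 stands for 800 mm of shift or pi rad of turn. Its arguments: {"type":"object","properties":{"jaw":{"type":"array","items":{"type":"number"}},"dp":{"type":"array","items":{"type":"array","items":{"type":"number","minimum":-1,"maximum":1}}},"rotation":{"type":"array","items":{"type":"array","items":{"type":"number","minimum":-1,"maximum":1}}},"squeeze":{"type":"number"}},"required":["jaw","dp","rotation"]}

```bash
ls; mkdir -p pics
python3 - <<'E'
from workcell import bot, grab_frame, calibration
import cv2,numpy as np
np.set_printoptions(precision=4,suppress=True)
print(bot.observe())
for n in("top","side"):
    cv2.imwrite(f"pics/{n}0.png",grab_frame(n)); print(n,calibration(n))
print(calibration("wrist"))
E
```

```text
pics
{'clock': 0.0, 'qpos': array([ 1.1708,  0.522 , -0.0363,  1.6   ,  0.0212,  1.0211, -0.1128]), 'qd': array([ 0.0004,  0.0005,  0.0012,  0.0004, -0.0011,  0.0008, -0.0009]), 'joint_efforts': array([ -0.0008, -92.7098,   1.9797, -36.9932,   0.0179,   0.0082,
        -0.    ]), 'position': array([ 0.2023, -0.591 ,  0.2308]), 'tool_rot': array([-3.1405,  0.0001,  0.3298]), 'force': array([-0.2602, -0.2225,  0.5995]), 'moment': array([ 0.0205,  0.0117, -0.0385]), 'grip_width': 0.08535151392916168}
top {'camera_matrix': array([[468.8552,   0.    , 274.5695],
       [  0.    , 468.8552, 211.0173],
       [  0.    ,   0.    ,   1.    ]]), 'T': array([[ 0.0252, -0.9965,  0.0796,  0.5042],
       [-0.9993, -0.0273, -0.0254,  0.0091],
       [ 0.0275, -0.0789, -0.9965,  1.056 ],
       [ 0.    ,  0.    ,  0.    ,  1.    ]])}
side {'camera_matrix': array([[451.0118,   0.    , 274.5973],
       [  0.    , 451.0118, 208.3656],
       [  0.    ,   0.    ,   1.    ]]), 'T': array([[-0.8948, -0.2242,  0.3862,  0.1738],
       [-0.4465,  0.4563, -0.7697,  0.827 ],
       [-0.0036, -0.8611, -0.5084,  0.5757],
       [ 0.    ,  0.    ,  0.    ,  1.    ]])}
{'camera_matrix': array([[294.2035,   0.    , 278.6635],
       [  0.    , 294.2035, 210.417 ],
       [  0.    ,   0.    ,   1.    ]]), 'T': array([[ 0.3237, -0.9128, -0.249 ,  0.2652],
       [-0.9462, -0.3125, -0.0842, -0.5693],
       [-0.001 ,  0.2628, -0.9648,  0.3728],
       [ 0.    ,  0.    ,  0.    ,  1.    ]])}
```

View pics/top0.png

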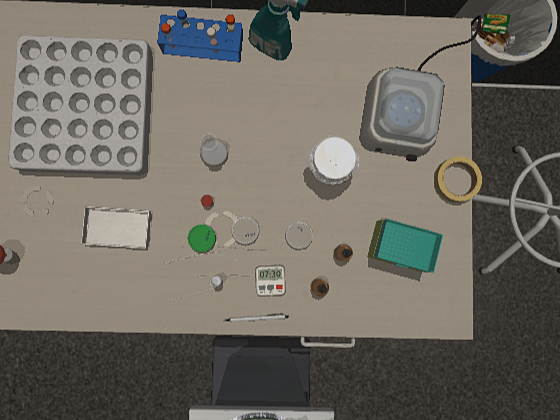

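View pics/side0.png

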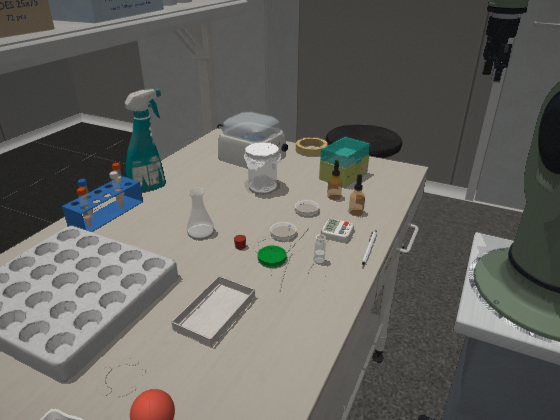

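Run:
```python
import cv2
a=cv2.imread("pics/top0.png")
cv2.imwrite("pics/c1.png",cv2.resize(a[180:310,60:260],None,fx=4,fy=4,interpolation=cv2.INTER_CUBIC))
cv2.imwrite("pics/c2.png",cv2.resize(a[120:310,250:450],None,fx=3.15,fy=3.15,interpolation=cv2.INTER_CUBIC)[:600])
```

```text
(no output)
```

View pics/c1.png

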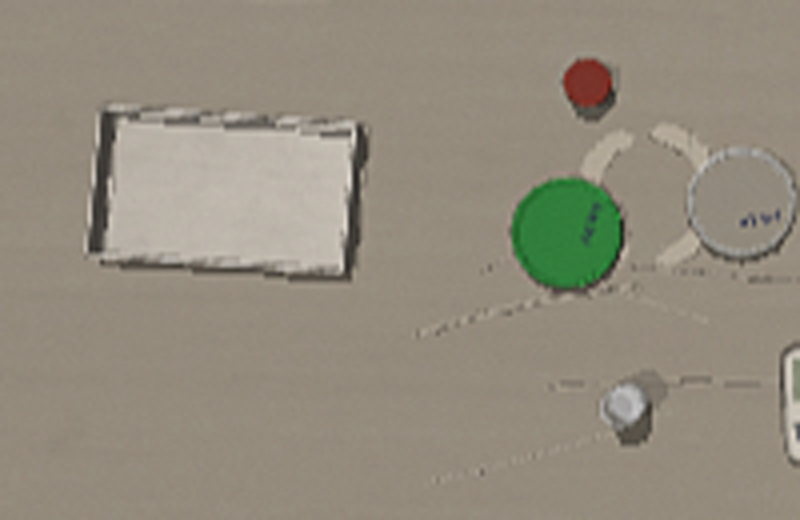

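View pics/c2.png

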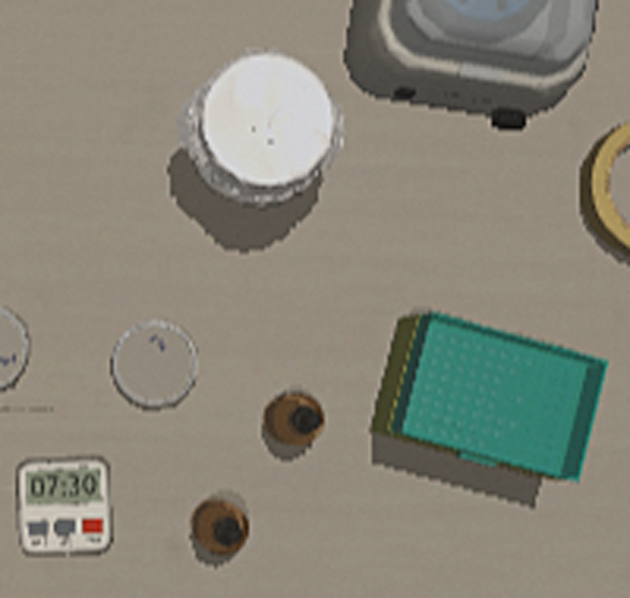

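```bash
cat > h.py <<'E'
from workcell import bot, grab_frame, calibration, workorder
import cv2,numpy as np
from scipy.spatial.transform import Rotation as R
np.set_printoptions(precision=4,suppress=True)
def P(uv,z,c):
    K,T=c["camera_matrix"],c["T"]
    d=T[:3,:3]@np.linalg.solve(K,[uv[0],uv[1],1]); t=T[:3,3]
    return t+d*(z-t[2])/d[2]
def proj(p,c):
    K,T=c["camera_matrix"],c["T"]
    q=K@(T[:3,:3].T@(np.asarray(p)-T[:3,3])); return q[:2]/q[2]
def shot(name,f):
    c=calibration(name); im=grab_frame(name); cv2.imwrite(f"pics/{f}.png",im); return im,c
def go(p,yaw):
    """total shift (tool axes, units of 800mm) and turn (units of pi) from current pose to TCP p, yaw, pointing down"""
    s=bot.observe(); r0=R.from_euler('xyz',s["tool_rot"])
    r1=R.from_euler('xyz',[np.pi,0,yaw])
    dp=r0.inv().apply(np.asarray(p)-s["position"])/0.8
    rv=(r0.inv()*r1).as_rotvec()/np.pi
    print("t",round(s["clock"],2),"at",s["position"],"rpy",s["tool_rot"],"w",round(s["grip_width"],4))
    print(" dp",dp,"min rows",round(np.linalg.norm(dp)*.8/.0625,1),"rot",rv,"deg",round(np.degrees(np.linalg.norm(rv)*np.pi),1))
E
python3 - <<'E'
from h import *
c=calibration("top")
c1=lambda x,y:((x+.5)/4+59.5,(y+.5)/4+179.5)
c2=lambda x,y:((x+.5)/3.15+249.5,(y+.5)/3.15+119.5)
f=lambda n,uv,z:print(n,P(uv,z,c))
tr=np.array([P(c1(*q),.021,c) for q in[(102,104),(355,123),(342,270),(90,255)]]);print("tray",tr.mean(0),tr)
a=tr[0]-tr[1]+tr[3]-tr[2];print("tray yaw",np.arctan2(-a[0],a[1]), np.linalg.norm(tr-np.roll(tr,1,0),axis=1))
tb=np.array([P(c2(*q),.092,c) for q in[(430,312),(607,360),(580,481),(402,432)]]);print("box",tb.mean(0))
a=tb[0]-tb[1]+tb[3]-tb[2];print("box yaw",np.arctan2(-a[0],a[1]),np.linalg.norm(tb-np.roll(tb,1,0),axis=1))
f("dishb",c2(155,364),.0145);f("dishL",c1(743,203),.0145)
tm=np.array([P(c2(*q),.019,c) for q in[(20,460),(108,457),(112,552),(24,555)]]);print("timer",tm.mean(0),np.linalg.norm(tm-np.roll(tm,1,0),axis=1))
a=tm[0]-tm[1]+tm[3]-tm[2];print("timer yaw",np.arctan2(-a[0],a[1]))
f("bot near bulb",c2(229,530),.107);f("bot near body",c2(220,527),.04)
f("bot2 bulb",c2(306,419),.107)
f("vialtop",c1(626,404),.062)
f("beaker foil",c2(268,120),.116)
f("flask base",(214,152),.01)
# measure flask crop
a=cv2.imread("pics/top0.png")[120:180,180:250];cv2.imwrite("pics/fl.png",cv2.resize(a,None,fx=6,fy=6,interpolation=cv2.INTER_CUBIC))
E
```

```text
tray [0.5431 0.3306 0.021 ] [[0.5873 0.3984 0.021 ]
 [0.5806 0.2603 0.021 ]
 [0.4999 0.2636 0.021 ]
 [0.5046 0.4002 0.021 ]]
tray yaw -0.041275845296794254 [0.0827 0.1383 0.0808 0.1367]
box [ 0.5176 -0.2972  0.092 ]
box yaw -0.240106289161791 [0.0811 0.121  0.0816 0.121 ]
dishb [ 0.5349 -0.0728  0.0145]
dishL [0.5425 0.0462 0.0145]
timer [ 0.4345 -0.0125  0.019 ] [0.0656 0.0615 0.0657 0.0612]
timer yaw 0.05718017312101976
bot near bulb [ 0.4275 -0.1151  0.107 ]
bot near body [ 0.424  -0.1177  0.04  ]
bot2 bulb [ 0.4994 -0.1635  0.107 ]
vialtop [0.4339 0.1025 0.062 ]
beaker foil [ 0.6914 -0.1347  0.116 ]
flask base [0.7173 0.1223 0.01  ]
```

View pics/fl.png

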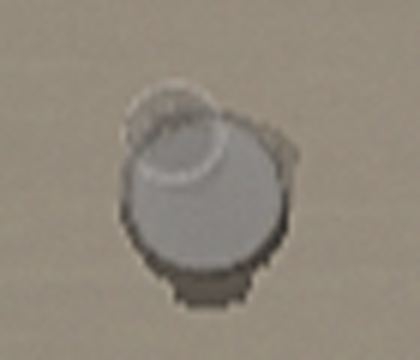

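Run:
```python
from h import *
c=calibration("top")
print(P((180+173.5/6-.5,120+132.5/6-.5),.108,c),P((180+207.5/6-.5,120+190.5/6-.5),.004,c))
go([.42,-.0125,.22],0.05)
```

```text
[0.7186 0.1238 0.108 ] [0.7203 0.1228 0.004 ]
t 0.1 at [ 0.2023 -0.5911  0.2308] rpy [-3.1407  0.0001  0.3298] w 0.0854
 dp [ 0.4917 -0.5961  0.014 ] min rows 9.9 rot [-0.0003  0.0001  0.0891] deg 16.0
```

Call:
move_arm:
  jaw: [0,0,0,0,0,0,0,0,0,0]
  dp:
    - [0.0492,-0.0596,0.0014]
    - [0.0492,-0.0596,0.0014]
    - [0.0492,-0.0596,0.0014]
    - [0.0492,-0.0596,0.0014]
    - [0.0492,-0.0596,0.0014]
    - [0.0492,-0.0596,0.0014]
    - [0.0492,-0.0596,0.0014]
    - [0.0492,-0.0596,0.0014]
    - [0.0492,-0.0596,0.0014]
    - [0.0492,-0.0596,0.0014]
  rotation:
    - [0,0,0]
    - [0,0,0]
    - [0,0,0]
    - [0,0,0]
    - [0,0,0]
    - [0,0,0]
    - [0,0,0]
    - [0,0,0]
    - [0,0,0.0445]
    - [0,0,0.0445]
  squeeze: 30

```text
clock: 1.35
position: [0.4227, -0.0274, 0.2205]
tool_rot: [3.141, -0.0, 0.077]
force: [1.8, -1.5, 0.5]
grip_width: 0.0854
```

Run:
```python
from h import *
go([.4345,-.0125,.0],0.057)
im,c=shot("wrist","w1")
for p in [(.4345,-.0125,.019),(.424,-.1177,.06),(.535,-.0728,.0145),(.5425,.0462,.0145),(.434,.1025,.062)]: print(proj(p,c))
go([.4345,-.0125,.0],0.057)
```

```text
t 1.35 at [ 0.4227 -0.0274  0.2205] rpy [ 3.1413 -0.0001  0.0773] w 0.0854
 dp [ 0.0161 -0.0176  0.2756] min rows 3.5 rot [ 0.0001 -0.      0.0065] deg 1.2
[267.0382 177.5412]
[364.2598 201.0373]
[327.7842  90.8374]
[220.0221  74.4475]
[153.5442 175.927 ]
t 1.4 at [ 0.4258 -0.0209  0.2206] rpy [-3.1393 -0.0024  0.0693] w 0.0851
 dp [ 0.0109 -0.0091  0.2758] min rows 3.5 rot [-0.0007 -0.0008  0.0039] deg 0.7
```

View pics/w1.png

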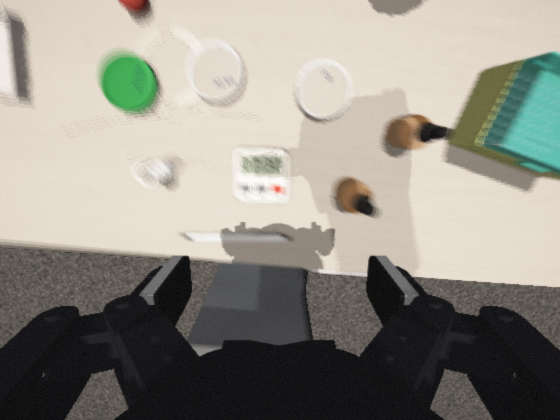

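Call:
move_arm:
  jaw: [0,0,0,0,0,0]
  dp:
    - [0.008,-0.004,0.05]
    - [0,0,0.06]
    - [0,0,0.06]
    - [0,0,0.03]
    - [0,0,0]
    - [0,0,0]
  rotation:
    - [0,0,0]
    - [0,0,0]
    - [0,0,0]
    - [0,0,0]
    - [0,0,0]
    - [0,0,0]

```text
clock: 2.15
position: [0.429, -0.0253, 0.0612]
tool_rot: [3.141, -0.001, 0.082]
force: [0.2, 0.1, 0.4]
grip_width: 0.0853
```

Run:
```python
from h import *
go([.4345,-.0125,.0],0.057)
```

```text
t 2.15 at [ 0.429  -0.0253  0.0612] rpy [ 3.1415 -0.0008  0.0816] w 0.0853
 dp [ 0.0081 -0.0154  0.0765] min rows 1.0 rot [ 0.     -0.0002  0.0078] deg 1.4
```

Call:
move_arm:
  jaw: [0,0,0,0,150,150,150,150]
  dp:
    - [0.0081,-0.0154,0.01]
    - [0,0,0.03]
    - [0,0,0.0365]
    - [0,0,0]
    - [0,0,0]
    - [0,0,0]
    - [0,0,0]
    - [0,0,0]
  rotation:
    - [0,0,0.008]
    - [0,0,0]
    - [0,0,0]
    - [0,0,0]
    - [0,0,0]
    - [0,0,0]
    - [0,0,0]
    - [0,0,0]

```text
clock: 3.15
position: [0.4349, -0.0126, 0.0007]
tool_rot: [3.142, -0.002, 0.056]
force: [-2.0, 0.7, 6.2]
grip_width: 0.0648
```

Run:
```python
from h import *
go([.5176,-.2972,.17],-.24)
```

```text
t 3.15 at [ 0.4349 -0.0126  0.0007] rpy [ 3.1416 -0.0021  0.0561] w 0.0648
 dp [ 0.0838  0.361  -0.2114] min rows 5.5 rot [-0.0001 -0.0007  0.0942] deg 17.0
```

Call:
move_arm:
  jaw: [150,150,150,150,150,150,150,150,150,150]
  dp:
    - [0,0,-0.03]
    - [0,0,-0.06]
    - [0,0,-0.06]
    - [0,0.02,-0.06]
    - [0.017,0.065,0]
    - [0.017,0.065,0]
    - [0.017,0.065,0]
    - [0.017,0.065,0]
    - [0.015,0.065,0]
    - [0,0.02,0]
  rotation:
    - [0,0,0]
    - [0,0,0]
    - [0,0,0]
    - [0,0,0]
    - [0,0,0]
    - [0,0,0]
    - [0,0,0]
    - [0,0,0.03]
    - [0,0,0.03]
    - [0,0,0.03]
  squeeze: 45

```text
clock: 4.4
position: [0.5086, -0.3048, 0.1685]
tool_rot: [3.141, -0.002, -0.233]
force: [-0.2, 1.1, -0.5]
grip_width: 0.0646
```

Call:
move_arm:
  jaw: [150,150]
  dp:
    - [0,0,0]
    - [0,0,0]
  rotation:
    - [0,0,0]
    - [0,0,0]

```text
clock: 4.65
position: [0.5091, -0.3003, 0.1681]
tool_rot: [-3.141, -0.001, -0.223]
force: [0.9, -0.4, -1.4]
grip_width: 0.0649
```

Run:
```python
from h import *
shot("side","s2")
go([.5176,-.2972,.0945],-.24)
im,c=shot("wrist","w2")
```

```text
t 4.7 at [ 0.5092 -0.3002  0.1679] rpy [-3.1412 -0.0006 -0.2233] w 0.0648
 dp [ 0.0094 -0.0059  0.0918] min rows 1.2 rot [-0.0001 -0.0002  0.0053] deg 1.0
```

View pics/w2.png

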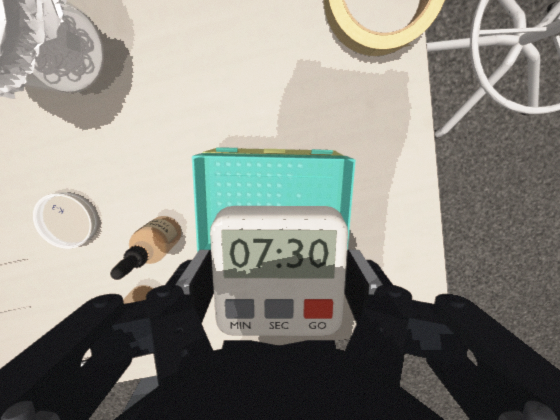

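Run:
```python
from h import *
c=calibration("wrist")
print(c["T"][:3,3],bot.observe()["position"])
for uv in[(195,155),(353,157)]: print(P(uv,.092,c))
Rz=R.from_euler('z',-.24)
for q in[(.0415,.061),(.0415,-.061)]: 
  w=np.array([.5176,-.2972,.092])+Rz.apply([*q,0]);print(w,proj(w,c))
```

```text
[ 0.5739 -0.3148  0.3099] [ 0.5092 -0.3003  0.1678]
[ 0.5706 -0.2512  0.092 ]
[ 0.5436 -0.3635  0.092 ]
[ 0.5724 -0.2478  0.092 ] [189.8039 153.622 ]
[ 0.5434 -0.3663  0.092 ] [356.91   156.3787]
```

Agreement within 2–3 mm. Lowering the timer.

Call:
move_arm:
  jaw: [150,150,150,150,0,0,0]
  dp:
    - [0.0094,-0.0059,0.02]
    - [0,0,0.04]
    - [0,0,0.0305]
    - [0,0,0]
    - [0,0,0]
    - [0,0,0]
    - [0,0,0]
  rotation:
    - [0,0,0.005]
    - [0,0,0]
    - [0,0,0]
    - [0,0,0]
    - [0,0,0]
    - [0,0,0]
    - [0,0,0]

```text
clock: 5.62
position: [0.5175, -0.2985, 0.0951]
tool_rot: [3.141, -0.0, -0.242]
force: [-0.6, 0.1, 0.5]
grip_width: 0.0853
```

Run:
```python
from h import *
go([.4255,-.1165,.2],-.25)
```

```text
t 5.62 at [ 0.5175 -0.2985  0.0951] rpy [ 3.1414 -0.0005 -0.242 ] w 0.0853
 dp [-0.1661 -0.1932 -0.1313] min rows 3.7 rot [ 0.0001 -0.0002  0.0026] deg 0.5
```

Call:
move_arm:
  jaw: [0,0,0,0,0,0,0,0,0]
  dp:
    - [0,0,-0.03]
    - [0,0,-0.06]
    - [0,0,-0.05]
    - [-0.035,-0.04,0]
    - [-0.042,-0.0485,0]
    - [-0.042,-0.0485,0]
    - [-0.042,-0.0485,0]
    - [-0.01,-0.012,0]
    - [0,0,0]
  rotation:
    - [0,0,0]
    - [0,0,0]
    - [0,0,0]
    - [0,0,0]
    - [0,0,0]
    - [0,0,0]
    - [0,0,0]
    - [0,0,0]
    - [0,0,0]

```text
clock: 6.75
position: [0.4227, -0.1122, 0.2072]
tool_rot: [3.141, -0.001, -0.241]
force: [0.3, -0.1, 0.3]
grip_width: 0.0856
```

Run:
```python
from h import *
go([.4255,-.1165,.041],-.25)
im,c=shot("wrist","w3"); print(c["T"][:3,3])
for z in(0,.064,.107):print(proj((.4255,-.1165,z),c))
```

```text
t 6.75 at [ 0.4227 -0.1122  0.2072] rpy [ 3.1414 -0.0011 -0.2411] w 0.0856
 dp [0.0044 0.0044 0.2078] min rows 2.7 rot [ 0.0001 -0.0003  0.0028] deg 0.5
[ 0.4871 -0.1278  0.3493]
[281.9018 184.4469]
[282.5597 195.853 ]
[283.1842 206.6788]
```

View pics/w3.png

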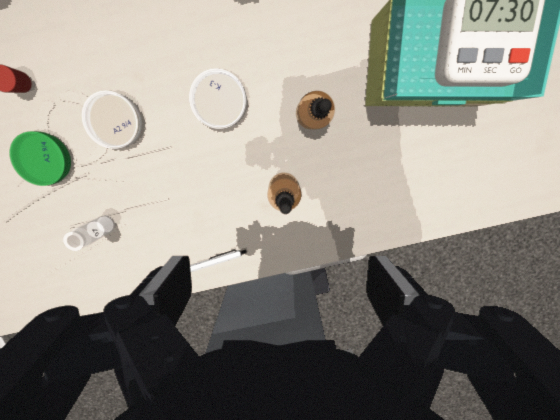

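Run:
```python
from h import *
c=calibration("wrist")
for n,uv,z in[("A",(113,121),.0145),("B",(218,99),.0145),("vt",(75,241),.062),("bulb",(284.5,207),.107)]: print(n,P(uv,z,c))
```

```text
A [0.5404 0.0443 0.0145]
B [ 0.5345 -0.0733  0.0145]
vt [0.4305 0.104  0.062 ]
bulb [ 0.4252 -0.1182  0.107 ]
```

Call:
move_arm:
  jaw: [0,0,0,0,0,200,200,200,200,200]
  dp:
    - [0.0044,0.005,0.03]
    - [0,0,0.065]
    - [0,0,0.065]
    - [0,0,0.045]
    - [0,0,0]
    - [0,0,0]
    - [0,0,0]
    - [0,0,0]
    - [0,0,0]
    - [0,0,0]
  rotation:
    - [0,0,0]
    - [0,0,0]
    - [0,0,0]
    - [0,0,0]
    - [0,0,0]
    - [0,0,0]
    - [0,0,0]
    - [0,0,0]
    - [0,0,0]
    - [0,0,0]

```text
clock: 8.05
position: [0.4257, -0.1175, 0.0439]
tool_rot: [3.141, -0.002, -0.242]
force: [-1.3, -1.8, 15.0]
grip_width: 0.0346
```

Run:
```python
from h import *
go([.704,-.006,.11],-.24)
```

```text
t 8.05 at [ 0.4257 -0.1175  0.0439] rpy [ 3.1413 -0.0023 -0.2424] w 0.0346
 dp [ 0.3045 -0.2188 -0.0819] min rows 4.9 rot [ 0.0001 -0.0007 -0.0008] deg 0.2
```

Call:
move_arm:
  jaw: [200,200,200,200,200,200,200,200,200,200]
  dp:
    - [0,0,-0.03]
    - [0,0,-0.05]
    - [0.035,-0.025,-0.01]
    - [0.055,-0.04,0]
    - [0.055,-0.04,0]
    - [0.055,-0.04,0]
    - [0.055,-0.04,0]
    - [0.045,-0.031,0]
    - [0.01,-0.007,0]
    - [0,0,0]
  rotation:
    - [0,0,0]
    - [0,0,0]
    - [0,0,0]
    - [0,0,0]
    - [0,0,0]
    - [0,0,0]
    - [0,0,0]
    - [0,0,0]
    - [0,0,0]
    - [0,0,0]

```text
clock: 9.3
position: [0.7081, -0.0033, 0.1147]
tool_rot: [3.141, 0.0, -0.242]
force: [-0.6, -0.1, -1.3]
grip_width: 0.0341
```

Run:
```python
from h import *
go([.704,-.006,.0445],-.24)
shot("top","t2");im,c=shot("wrist","w4");go([.704,-.006,.0445],-.24)
a=cv2.imread("pics/t2.png")[90:310,0:440];b=im
cv2.imwrite("pics/m2.png",np.vstack([cv2.resize(a,(600,300)),cv2.resize(b[:300],(600,300),interpolation=cv2.INTER_AREA)]))
for p in [(.720,.123,0),(.720,.123,.108),(.6914,-.1347,.116)]:print(proj(p,c))
```

```text
t 9.3 at [ 0.7081 -0.0033  0.1147] rpy [ 3.1414  0.0004 -0.2419] w 0.0341
 dp [-0.0042  0.0046  0.0878] min rows 1.1 rot [ 0.0001  0.0001 -0.0006] deg 0.1
t 9.4 at [ 0.7076 -0.0041  0.115 ] rpy [ 3.141   0.0003 -0.2427] w 0.0341
 dp [-0.0037  0.0034  0.0882] min rows 1.1 rot [ 0.0002  0.0001 -0.0008] deg 0.2
[141.7495 225.9598]
[ 55.8072 286.1097]
[537.3362 233.8959]
```

View pics/m2.png

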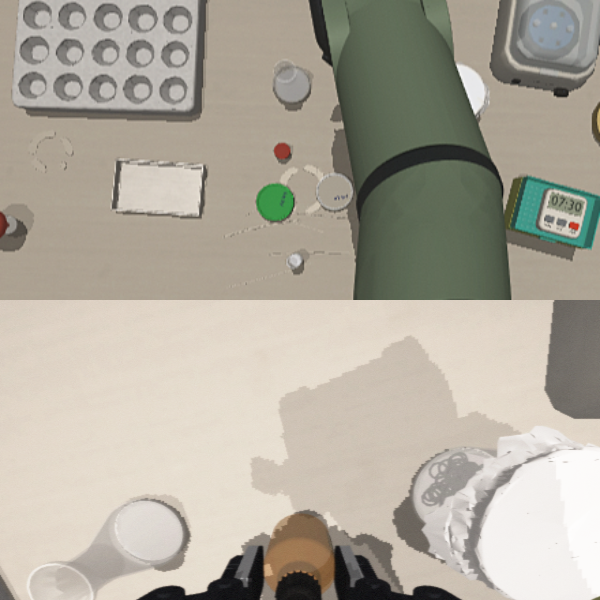

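Call:
move_arm:
  jaw: [200,200,200,200,200,0,0,0]
  dp:
    - [-0.0037,0.0034,0.02]
    - [0,0,0.04]
    - [0,0,0.02]
    - [0,0,0.006]
    - [0,0,0]
    - [0,0,0]
    - [0,0,0]
    - [0,0,0]
  rotation:
    - [0,0,0]
    - [0,0,0]
    - [0,0,0]
    - [0,0,0]
    - [0,0,0]
    - [0,0,0]
    - [0,0,0]
    - [0,0,0]

```text
clock: 10.4
position: [0.7051, -0.0052, 0.0464]
tool_rot: [-3.142, -0.001, -0.242]
force: [0.3, 0.3, -0.4]
grip_width: 0.0848
```

Run:
```python
from h import *
go([.5347,-.073,.17],-.041)
```

```text
t 10.4 at [ 0.7051 -0.0052  0.0464] rpy [-3.1415 -0.0005 -0.242 ] w 0.0848
 dp [-0.1863  0.1334 -0.1546] min rows 3.5 rot [-0.     -0.0002 -0.064 ] deg 11.5
```

Call:
move_arm:
  jaw: [0,0,0,0,0,0,0,0,0,0]
  dp:
    - [0,0,-0.03]
    - [0,0,-0.06]
    - [0,0,-0.065]
    - [-0.03,0.022,-0.01]
    - [-0.05,0.036,0]
    - [-0.05,0.036,0]
    - [-0.05,0.036,0.03]
    - [-0.006,0.004,0.03]
    - [0,0,0]
    - [0,0,0]
  rotation:
    - [0,0,0]
    - [0,0,0]
    - [0,0,0]
    - [0,0,0]
    - [0,0,0]
    - [0,0,0]
    - [0,0,-0.032]
    - [0,0,-0.032]
    - [0,0,0]
    - [0,0,0]

```text
clock: 11.65
position: [0.5359, -0.0738, 0.1308]
tool_rot: [-3.141, -0.001, -0.043]
force: [0.5, 0.6, 0.1]
grip_width: 0.0856
```

Run:
```python
from h import *
go([.5347,-.073,.0],-.041)
```

```text
t 11.65 at [ 0.5359 -0.0738  0.1308] rpy [-3.1415 -0.0011 -0.043 ] w 0.0856
 dp [-0.0018 -0.0009  0.1635] min rows 2.1 rot [-0.     -0.0004 -0.0006] deg 0.1
```

Call:
move_arm:
  jaw: [0,0,0,0,0,150,150,150,150]
  dp:
    - [-0.0018,-0.0009,0.03]
    - [0,0,0.06]
    - [0,0,0.06]
    - [0,0,0.0135]
    - [0,0,0]
    - [0,0,0]
    - [0,0,0]
    - [0,0,0]
    - [0,0,0]
  rotation:
    - [0,0,0]
    - [0,0,0]
    - [0,0,0]
    - [0,0,0]
    - [0,0,0]
    - [0,0,0]
    - [0,0,0]
    - [0,0,0]
    - [0,0,0]
  squeeze: 25

```text
clock: 12.78
position: [0.5345, -0.0735, 0.0007]
tool_rot: [3.141, -0.002, -0.041]
force: [-1.5, -0.2, 12.2]
grip_width: 0.0565
```

Run:
```python
from h import *
go([.543,.331,.1],-.041)
```

```text
t 12.78 at [ 0.5345 -0.0735  0.0007] rpy [ 3.1414 -0.0024 -0.0414] w 0.0565
 dp [-0.0101 -0.5057 -0.1243] min rows 6.7 rot [ 0.0001 -0.0008 -0.0001] deg 0.1
```

Call:
move_arm:
  jaw: [150,150,150,150,150,150,150,150,150,150]
  dp:
    - [0,0,-0.03]
    - [0,0,-0.05]
    - [0,-0.03,-0.05]
    - [-0.0015,-0.07,0]
    - [-0.0015,-0.07,0]
    - [-0.0015,-0.07,0]
    - [-0.0015,-0.07,0]
    - [-0.0015,-0.07,0]
    - [-0.0015,-0.07,0]
    - [-0.001,-0.06,0]
  rotation:
    - [0,0,0]
    - [0,0,0]
    - [0,0,0]
    - [0,0,0]
    - [0,0,0]
    - [0,0,0]
    - [0,0,0]
    - [0,0,0]
    - [0,0,0]
    - [0,0,0]

```text
clock: 14.02
position: [0.5421, 0.337, 0.1043]
tool_rot: [-3.141, -0.001, -0.04]
force: [0.8, -1.8, 0.2]
grip_width: 0.0562
```

Call:
move_arm:
  jaw: [150,150,150]
  dp:
    - [0,0,0]
    - [0,0,0]
    - [0,0,0]
  rotation:
    - [0,0,0]
    - [0,0,0]
    - [0,0,0]

```text
clock: 14.4
position: [0.5427, 0.3333, 0.1036]
tool_rot: [3.141, -0.0, -0.043]
force: [0.1, -0.6, -0.0]
grip_width: 0.0563
```

Run:
```python
from h import *
go([.543,.331,.0045],-.041)
im,c=shot("wrist","w5")
Rz=R.from_euler('z',-.041)
for q in[(.0415,.0705),(.0415,-.0705),(-.0415,-.0705),(-.0415,.0705)]:
  p=np.array([.543,.331,.021])+Rz.apply([*q,0]);print(proj(p,c))
```

```text
t 14.4 at [0.5427 0.3333 0.1036] rpy [ 3.1412 -0.0004 -0.0426] w 0.0563
 dp [0.0004 0.0028 0.1238] min rows 1.6 rot [ 0.0001 -0.0001 -0.0005] deg 0.1
[189.0999 164.0315]
[374.9478 163.7003]
[366.5638 264.0481]
[197.2373 264.323 ]
```

View pics/w5.png

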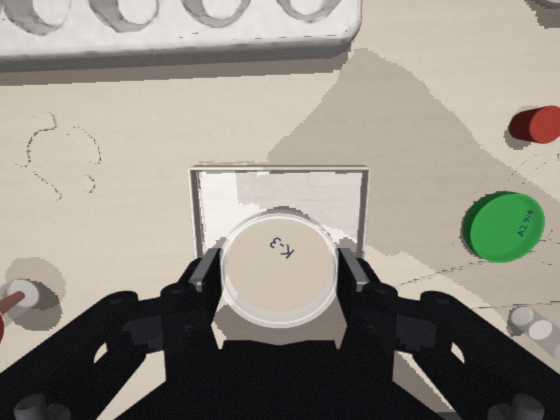

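Call:
move_arm:
  jaw: [150,150,150,150,150,70,70,70]
  dp:
    - [-0.001,0.001,0.02]
    - [0,0,0.05]
    - [0,0,0.04]
    - [0,0,0.0145]
    - [0,0,0]
    - [0,0,0]
    - [0,0,0]
    - [0,0,0]
  rotation:
    - [0,0,0]
    - [0,0,0]
    - [0,0,0]
    - [0,0,0]
    - [0,0,0]
    - [0,0,0]
    - [0,0,0]
    - [0,0,0]

```text
clock: 15.45
position: [0.5416, 0.334, 0.0041]
tool_rot: [-3.141, -0.001, -0.041]
force: [-0.4, -0.5, 1.0]
grip_width: 0.0619
```

Run:
```python
from h import *
s=bot.observe();print(s["force"])
go([.541,.0453,.11],-.041)
```

```text
[-0.3568 -0.517   1.0113]
t 15.45 at [0.5416 0.334  0.0041] rpy [-3.1412 -0.0006 -0.041 ] w 0.0619
 dp [ 0.0141  0.3605 -0.1325] min rows 4.9 rot [-0.0001 -0.0002 -0.    ] deg 0.0
```

Call:
move_arm:
  jaw: [30,30,30,30,30,30,30,30,30,30]
  dp:
    - [0,0,0]
    - [0,0,-0.03]
    - [0,0,-0.06]
    - [0,0.03,-0.05]
    - [0.003,0.07,0]
    - [0.003,0.07,0]
    - [0.003,0.07,0]
    - [0.003,0.07,0]
    - [0.002,0.05,0]
    - [0,0,0]
  rotation:
    - [0,0,0]
    - [0,0,0]
    - [0,0,0]
    - [0,0,0]
    - [0,0,0]
    - [0,0,0]
    - [0,0,0]
    - [0,0,0]
    - [0,0,0]
    - [0,0,0]

```text
clock: 16.7
position: [0.5408, 0.0421, 0.1157]
tool_rot: [3.14, -0.0, -0.046]
force: [0.4, 0.4, -0.4]
grip_width: 0.0755
```

Run:
```python
from h import *
shot("top","t3");im,c=shot("wrist","w6")
go([.541,.0453,.0],-.041)
print(proj((.541,.0453,.0145),c))
a=cv2.imread("pics/t3.png")[190:260,50:200]
cv2.imwrite("pics/m3.png",np.vstack([cv2.resize(a,(600,280),interpolation=cv2.INTER_CUBIC),cv2.resize(im[100:400],(600,320))]))
```

```text
t 16.8 at [0.5409 0.0459 0.1157] rpy [-3.1413 -0.0003 -0.0415] w 0.0753
 dp [0.0001 0.0007 0.1447] min rows 1.9 rot [-0.0001 -0.0001 -0.0002] deg 0.0
[278.0612 210.5293]
```

View pics/m3.png

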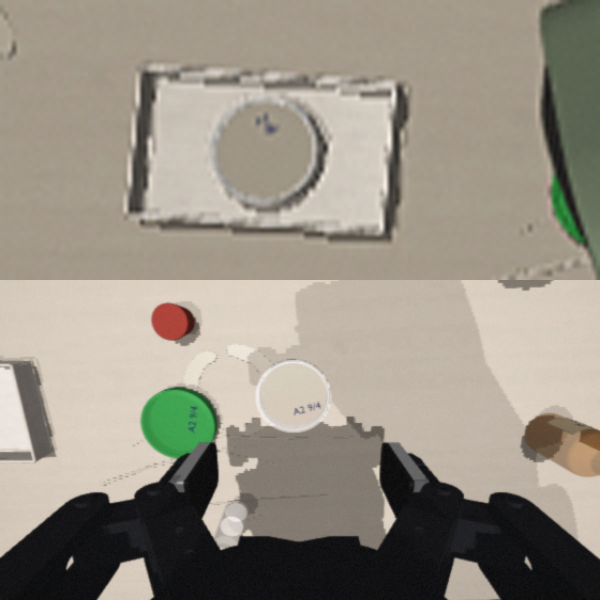

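Call:
move_arm:
  jaw: [30,30,30,30,30,150,150,150,150]
  dp:
    - [0.0007,-0.001,0.03]
    - [0,0,0.06]
    - [0,0,0.04]
    - [0,0,0.0145]
    - [0,0,0]
    - [0,0,0]
    - [0,0,0]
    - [0,0,0]
    - [0,0,0]
  rotation:
    - [0,0,0]
    - [0,0,0]
    - [0,0,0]
    - [0,0,0]
    - [0,0,0]
    - [0,0,0]
    - [0,0,0]
    - [0,0,0]
    - [0,0,0]

```text
clock: 17.92
position: [0.5422, 0.0468, 0.0014]
tool_rot: [-3.141, -0.002, -0.041]
force: [-1.2, 1.3, 6.2]
grip_width: 0.0561
```

Run:
```python
from h import *
go([.5416,.334,.1],-.041)
c=calibration("top")
f=lambda x,y:((x+.5)/4+49.5,(y+.5)/4+189.5)
print("dish in tray",P(f(266,153),.0165,c))
tr=np.array([P(f(*q),.021,c) for q in[(140,66),(396,84),(384,233),(128,217)]]);print("tray",tr.mean(0))
```

```text
t 17.93 at [0.5422 0.0468 0.0014] rpy [-3.141  -0.002  -0.0409] w 0.0561
 dp [-0.0151 -0.3588 -0.123 ] min rows 4.9 rot [-0.0002 -0.0006  0.    ] deg 0.1
dish in tray [0.5405 0.3299 0.0165]
tray [0.542  0.3307 0.021 ]
```

Call:
move_arm:
  jaw: [150,150,150,150,150,150,150,150,150,150]
  dp:
    - [0,0,-0.03]
    - [0,0,-0.05]
    - [0,-0.03,-0.05]
    - [-0.0025,-0.065,0]
    - [-0.003,-0.07,0]
    - [-0.003,-0.07,0]
    - [-0.003,-0.07,0]
    - [-0.0025,-0.06,0]
    - [0,0,0]
    - [0,0,0]
  rotation:
    - [0,0,0]
    - [0,0,0]
    - [0,0,0]
    - [0,0,0]
    - [0,0,0]
    - [0,0,0]
    - [0,0,0]
    - [0,0,0]
    - [0,0,0]
    - [0,0,0]

```text
clock: 19.18
position: [0.5424, 0.3382, 0.1047]
tool_rot: [3.142, -0.001, -0.041]
force: [1.2, -0.7, -0.7]
grip_width: 0.0564
```

Run:
```python
from h import *
go([.5416,.3335,.0188],-.041)
```

```text
t 19.18 at [0.5424 0.3382 0.1047] rpy [ 3.1415 -0.0008 -0.0412] w 0.0564
 dp [-0.0008  0.0059  0.1074] min rows 1.4 rot [ 0.     -0.0002 -0.0001] deg 0.0
```

Lower most of the way, then check and correct before contact.

Call:
move_arm:
  jaw: [150,150,150,150,150]
  dp:
    - [-0.0008,0.0059,0.02]
    - [0,0,0.045]
    - [0,0,0.025]
    - [0,0,0]
    - [0,0,0]
  rotation:
    - [0,0,0]
    - [0,0,0]
    - [0,0,0]
    - [0,0,0]
    - [0,0,0]

```text
clock: 19.8
position: [0.5418, 0.334, 0.0327]
tool_rot: [-3.141, -0.001, -0.041]
force: [-0.2, -0.0, -0.1]
grip_width: 0.0561
```

Run:
```python
from h import *
go([.5416,.3335,.0185],-.041)
```

```text
t 19.8 at [0.5418 0.334  0.0327] rpy [-3.1411 -0.0006 -0.0413] w 0.0561
 dp [-0.0002  0.0007  0.0178] min rows 0.2 rot [-0.0002 -0.0002 -0.0001] deg 0.0
```

Call:
move_arm:
  jaw: [150,150,150,150,70,70,30,30]
  dp:
    - [0,0.0005,0.01]
    - [0,0,0.0075]
    - [0,0,0]
    - [0,0,0]
    - [0,0,0]
    - [0,0,0]
    - [0,0,0]
    - [0,0,0]
  rotation:
    - [0,0,0]
    - [0,0,0]
    - [0,0,0]
    - [0,0,0]
    - [0,0,0]
    - [0,0,0]
    - [0,0,0]
    - [0,0,0]

```text
clock: 20.8
position: [0.5413, 0.3335, 0.018]
tool_rot: [3.142, -0.0, -0.041]
force: [-0.5, 0.4, -0.6]
grip_width: 0.0752
```

Run:
```python
from h import *
go([.432,.1035,.17],-.041)
```

```text
t 20.8 at [0.5413 0.3335 0.018 ] rpy [ 3.1416 -0.     -0.041 ] w 0.0752
 dp [-0.1248  0.2929 -0.19  ] min rows 4.7 rot [ 0. -0.  0.] deg 0.0
```

Call:
move_arm:
  jaw: [30,30,0,0,0,0,0,0,0,0]
  dp:
    - [0,0,-0.03]
    - [0,0,-0.065]
    - [0,0,-0.065]
    - [-0.015,0.035,-0.02]
    - [-0.028,0.065,0]
    - [-0.028,0.065,0]
    - [-0.028,0.065,0]
    - [-0.022,0.052,0]
    - [-0.004,0.01,0]
    - [0,0,0]
  rotation:
    - [0,0,0]
    - [0,0,0]
    - [0,0,0]
    - [0,0,0]
    - [0,0,0]
    - [0,0,0]
    - [0,0,0]
    - [0,0,0]
    - [0,0,0]
    - [0,0,0]

```text
clock: 22.05
position: [0.4322, 0.1043, 0.1622]
tool_rot: [-3.141, -0.001, -0.042]
force: [0.8, 0.5, 0.4]
grip_width: 0.0854
```

Run:
```python
from h import *
a,ct=shot("top","t4");im,c=shot("wrist","w7")
go([.432,.1035,.015],-.041)
print(proj((.432,.1035,.062),c))
cv2.imwrite("pics/m4.png",np.vstack([cv2.resize(a[190:260,50:200],(600,280),interpolation=cv2.INTER_CUBIC),cv2.resize(im[100:400],(600,320))]))
```

```text
t 22.15 at [0.4324 0.1053 0.1621] rpy [-3.141  -0.0005 -0.04  ] w 0.0853
 dp [-0.0005  0.0024  0.1838] min rows 2.4 rot [-0.0002 -0.0002  0.0003] deg 0.1
[280.9331 211.3466]
```

View pics/m4.png

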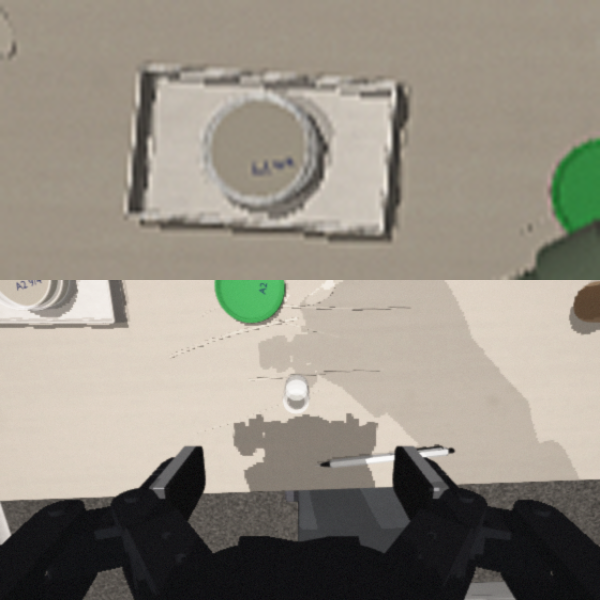

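Call:
move_arm:
  jaw: [0,0,0,0,0,200,200,200,200,200]
  dp:
    - [-0.0025,0,0.03]
    - [0,0,0.06]
    - [0,0,0.06]
    - [0,0,0.031]
    - [0,0,0]
    - [0,0,0]
    - [0,0,0]
    - [0,0,0]
    - [0,0,0]
    - [0,0,0]
  rotation:
    - [0,0,0]
    - [0,0,0]
    - [0,0,0]
    - [0,0,0]
    - [0,0,0]
    - [0,0,0]
    - [0,0,0]
    - [0,0,0]
    - [0,0,0]
    - [0,0,0]

```text
clock: 23.4
position: [0.4303, 0.1044, 0.0177]
tool_rot: [-3.141, -0.001, -0.041]
force: [-0.3, -0.6, 10.3]
grip_width: 0.0222
```

Run:
```python
from h import *
yaw=-.041; t=np.array([.5418,.3325,0])+R.from_euler('z',yaw).apply([0,.106,0]); print(t)
go([t[0],t[1],.12],yaw)
```

```text
[0.5461 0.4384 0.    ]
t 23.4 at [0.4303 0.1044 0.0177] rpy [-3.1413 -0.001  -0.0411] w 0.0222
 dp [ 0.1277 -0.4232 -0.1276] min rows 5.9 rot [-0.0001 -0.0003 -0.    ] deg 0.1
```

Call:
move_arm:
  jaw: [200,200,200,200,200,200,200,200,200,200]
  dp:
    - [0,0,-0.03]
    - [0,0,-0.055]
    - [0,-0.02,-0.05]
    - [0.019,-0.063,0]
    - [0.02,-0.066,0]
    - [0.02,-0.066,0]
    - [0.02,-0.066,0]
    - [0.02,-0.066,0]
    - [0.02,-0.06,0]
    - [0.0087,-0.018,0]
  rotation:
    - [0,0,0]
    - [0,0,0]
    - [0,0,0]
    - [0,0,0]
    - [0,0,0]
    - [0,0,0]
    - [0,0,0]
    - [0,0,0]
    - [0,0,0]
    - [0,0,0]

```text
clock: 24.65
position: [0.5452, 0.4431, 0.1248]
tool_rot: [-3.141, 0.001, -0.038]
force: [-1.3, -1.5, -0.5]
grip_width: 0.0219
```

Call:
move_arm:
  jaw: [200,200,200,200,200,200,200,200,200,200]
  dp:
    - [0,0,0]
    - [0,0,0]
    - [0,0,0]
    - [0,0,0]
    - [0,0,0]
    - [0,0,0]
    - [0,0,0]
    - [0,0,0]
    - [0,0,0]
    - [0,0,0]
  rotation:
    - [0,0,-0.04]
    - [0,0,-0.055]
    - [0,0,-0.055]
    - [0,0,-0.055]
    - [0,0,-0.055]
    - [0,0,-0.055]
    - [0,0,-0.055]
    - [0,0,-0.055]
    - [0,0,-0.055]
    - [0,0,0]

```text
clock: 25.9
position: [0.5459, 0.4395, 0.125]
tool_rot: [-3.141, 0.0, 1.466]
force: [-0.7, 0.2, -0.7]
grip_width: 0.0216
```

Run:
```python
from h import *
im,c=shot("wrist","w8")
s=bot.observe();print(s["qpos"])
go([.5461,.4384,.0182],s["tool_rot"][2])
```

```text
[-0.4515  0.803  -0.5308  1.4428  0.4424  1.0163 -1.1911]
t 25.95 at [0.5459 0.4396 0.1251] rpy [-3.1412  0.0001  1.4629] w 0.0222
 dp [-0.0014  0.0005  0.1336] min rows 1.7 rot [-0.0001  0.     -0.    ] deg 0.0
```

View pics/w8.png

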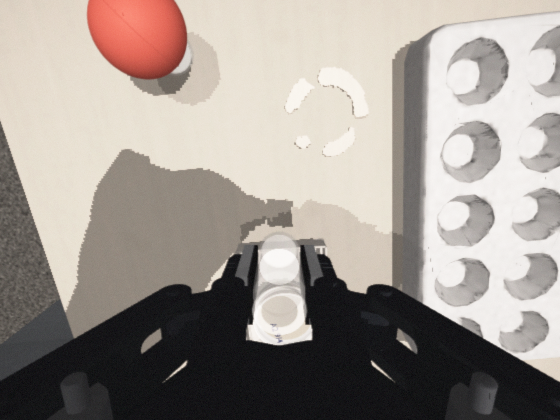

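Call:
move_arm:
  jaw: [200,200,200,200,200,200,80,80,80]
  dp:
    - [-0.001,0,0.03]
    - [0,0,0.055]
    - [0,0,0.035]
    - [0,0,0.013]
    - [0,0,0]
    - [0,0,0]
    - [0,0,0]
    - [0,0,0]
    - [0,0,0]
  rotation:
    - [0,0,0]
    - [0,0,0]
    - [0,0,0]
    - [0,0,0]
    - [0,0,0]
    - [0,0,0]
    - [0,0,0]
    - [0,0,0]
    - [0,0,0]

```text
clock: 27.08
position: [0.5458, 0.4391, 0.0189]
tool_rot: [3.142, -0.0, 1.467]
force: [0.0, 0.4, 0.4]
grip_width: 0.0583
```

Call:
move_arm:
  jaw: [60,60,60,60,60,60,60,60]
  dp:
    - [0,0,0]
    - [0,0,-0.03]
    - [0,0,-0.06]
    - [0,0,-0.065]
    - [0,0,-0.065]
    - [-0.06,0.04,0]
    - [-0.06,0.04,0]
    - [-0.06,0.04,0]
  rotation:
    - [0,0,0]
    - [0,0,0]
    - [0,0,0]
    - [0,0,0]
    - [0,0,0]
    - [0,0,0]
    - [0,0,0]
    - [0,0,0]

```text
clock: 28.08
position: [0.6271, 0.2844, 0.1969]
tool_rot: [3.14, -0.001, 1.467]
force: [0.3, 0.3, -0.3]
grip_width: 0.0654
```

Run:
```python
from h import *
s=bot.observe();print(s["clock"],s["position"],s["qpos"])
a,ct=shot("top","t5");b,_=shot("side","s5")
cv2.imwrite("pics/m5.png",np.hstack([a,b])[:, :] if 0 else np.vstack([cv2.resize(a[110:310,0:460],(690,300),interpolation=cv2.INTER_CUBIC),cv2.resize(b[130:350,40:546],(690,300),interpolation=cv2.INTER_CUBIC)]))
```

```text
28.075 [0.6271 0.2844 0.1969] [-0.1815  0.709  -0.5562  1.4279  0.3934  1.1147 -0.9062]
```

View pics/m5.png

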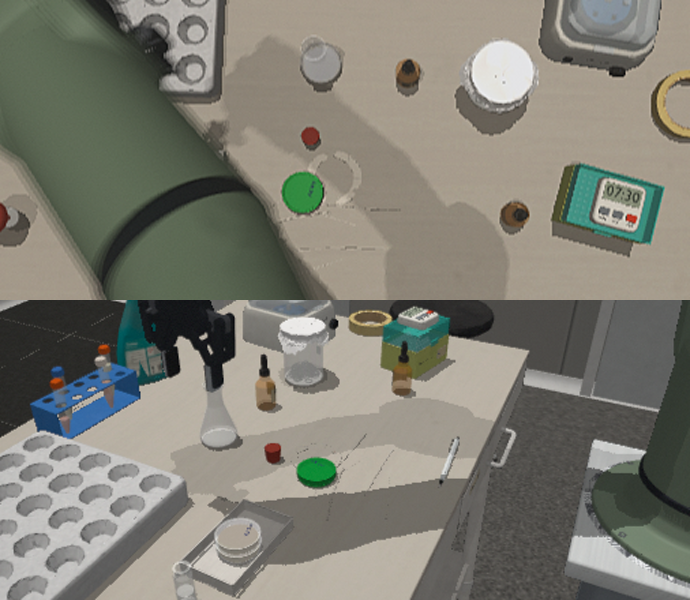

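Call:
move_arm:
  jaw: [60,60,60,60,60,60,60,60,60,60]
  dp:
    - [-0.05,-0.01,-0.03]
    - [-0.065,-0.03,-0.02]
    - [-0.065,-0.03,0]
    - [-0.065,-0.03,0]
    - [-0.065,-0.03,0]
    - [-0.065,-0.03,0]
    - [-0.065,-0.03,0]
    - [-0.065,-0.03,0]
    - [0,0,0]
    - [0,0,0]
  rotation:
    - [0,0,0]
    - [0,0,0]
    - [0,0,0]
    - [0,0,0]
    - [0,0,0]
    - [0,0,0]
    - [0,0,0]
    - [0,0,0]
    - [0,0,0]
    - [0,0,0]

```text
clock: 29.42
position: [0.4099, -0.0973, 0.2358]
tool_rot: [3.14, 0.0, 1.467]
force: [0.8, 0.6, -0.1]
grip_width: 0.0652
```

Run:
```python
from h import *
c=calibration("top")
f=lambda x,y:((x+.5)/1.5-.5,(y+.5)/1.5+109.5)
print("bottle bulb",P(f(407,64),.107,c),"body",P(f(408,75),.035,c),"target",.704,-.006)
tm=f(621,206);print("timer",P(tm,.111,c),"box .5176 -.2972")
a,ct=shot("top","t6")
cv2.imwrite("pics/m6.png",cv2.resize(a[180:270,20:170],None,fx=5,fy=5,interpolation=cv2.INTER_CUBIC))
print(bot.observe()["position"],bot.observe()["clock"])
```

```text
bottle bulb [ 0.7001 -0.0051  0.107 ] body [ 0.6987 -0.008   0.035 ] target 0.704 -0.006
timer [ 0.5139 -0.2991  0.111 ] box .5176 -.2972
[ 0.41   -0.0968  0.2356] 29.475
```

View pics/m6.png

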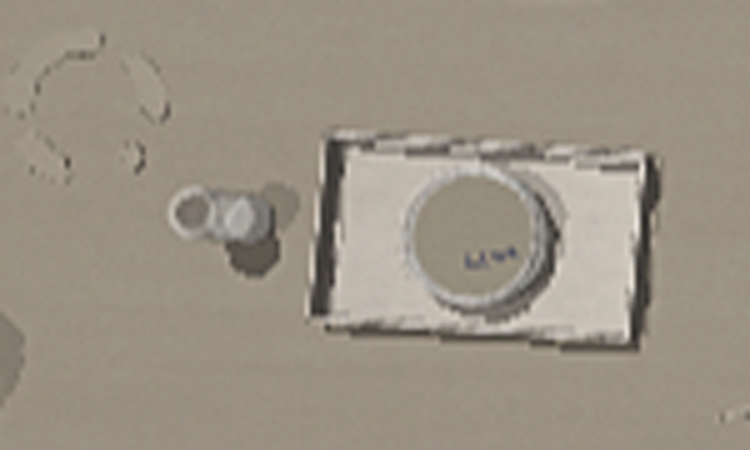

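Run:
```python
from h import *
c=calibration("top")
f=lambda x,y:((x+.5)/5+19.5,(y+.5)/5+179.5)
tr=np.array([P(f(*q),.021,c) for q in[(327,131),(648,153),(632,343),(310,320)]]);t=tr.mean(0)
r=R.from_euler('z',-.041).inv()
for n,q,z in[("vial top",(193,212),.062),("dish",(474,236),.031)]:
    p=P(f(*q),z,c);print(n,p,"in tray",r.apply(p-t))
print(t); workorder.job_done()
```

```text
vial top [0.548  0.4369 0.062 ] in tray [0.0012 0.107  0.041 ]
dish [0.5422 0.3293 0.031 ] in tray [-0.0002 -0.0007  0.01  ]
[0.5424 0.33   0.021 ]
the job is handed in; nothing more can be done
```

The bench is set out and the job was handed in at about 29.5 s of the 125 s allowed. `job_done` gives no verdict, so these results rest on my own camera checks.

| Item | Last check (top camera) | Allowed |
|---|---|---|
| Dish stack in the tray | Within 1 mm of the tray's middle | 12 mm across, 15 mm along |
| Vial | 1 mm off the tray's long middle line, 107 mm left of its centre | 15 mm; 85 to 127 mm |
| Dropper bottle | About 4–6 mm from midway between flask and beaker | 15 mm |
| Timer | About 4 mm from the lid's middle, face up | 15 mm |

- **Dish stack:** I judged that the two dishes sit squarely from the pictures and the arm's positions. I did not measure their offset separately.
- **After release:** everything looked upright and released, and the gripper was clear, about 0.24 m above the bench.
- **Disagreements:** the positions from the cameras and from the arm differed by up to about 5–6 mm, most for the bottle, in x. That is more than the stated 2 mm calibration error but well inside the tolerances. No check failed.

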